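# Swap the waffle pieces between the iron and the plate, then close the iron

### The job

The narrow piece of waffle in the small cream waffle iron is crisp, the wide piece on the paper plate still needs warming. Swap them: the narrow piece flat on the plate where the wide one lay, the wide piece flat on the iron's lower grid; the empty spare plate may serve to set a piece down in between. Then gently lower the iron's lid until it rests on the wide piece, and leave the bowl of kiwi where it stands.

Things in the scene. Friction and masses are not known exactly. Their poses are not given: they have to be found in the camera images.
- narrow_waffle: narrow piece of baked waffle, 84 x 48 x 26 mm (its x, y, z), 50 g, lies in the open cream iron. Origin: centre of its underside; x along its length, z up. Grip it across the 48 mm (y).
- wide_waffle: wide piece of baked waffle, 84 x 68 x 26 mm (its x, y, z), 60 g, lies on the occupied paper plate. Origin: centre of its underside; x along its length, z up. Grip it across the 68 mm (y).
- plate: the white pleated paper plate on which the wide piece lies at the start; it is fixed. 160 mm across; origin: centre of its underside. Flat floor 8 mm above the origin, 66 mm in radius; round it a sloping rim, 16 mm high over all.
- spare_plate: an equal paper plate that starts empty; fixed. One plate stands in front of the cream iron, the other to the right of it behind the loop handle of the big steel iron; either may be the spare. Behind the loop keep the tool upright: the loop's bar (top 0.22 m above the table) runs past the robot's side of that plate, 40 mm or more from a piece on it.
- cream_iron: small cream household waffle iron, fixed. Origin: table level, under its middle; x points from its front (robot's side) to its hinge, y to its left. Base x -101 to +99 mm, y -102 to +122 mm; the top of its black lower grid is flat, 50 mm above the origin. The narrow piece starts near the front of the grid, its length along the iron's x to 0.25 rad.
- iron_bed (a point): on top of the lower grid, 51 mm behind its front edge, a little left of the middle of its width (iron x -50, y 25, z 50 mm): a good place for the middle of a piece, its length along x. Same axes as the iron. The loop handle of the big iron ends 0.1 m to its right. Farther back the raised lid, up to 0.29 m above the table, is close to the gripper: come in and out from the iron's front.
- iron_hinge (a point): on the lid's hinge line, which runs along the iron's y (iron x 95, y 10, z 68 mm). Same axes as the iron.
- cream_iron_lid (a joint): angle of the iron's lid, rad: 0 shut, 1.2 to 1.32 at the start, stop at 1.4; 0.08 to 0.2 when shut on the wide piece. Stiff hinge: 0.5 N m starts the open lid; it stays where left down to about 0.55, below that the 0.8 kg lid sinks by itself. At 1.2 the catch at its front hangs over iron x 0, 0.26 m above the table; no other part of the raised lid is farther forward.
- lid_lip (a point): middle of the outer face of the lifting lip (17 mm long, 70 wide, 14 thick) at the lid's front. Axes turn with the lid: shut, x points to the hinge, z (normal of the face) up, and it lies at iron x -107, z 87 mm. The lid's front wall, 6 mm behind the point, rises 25 mm above the face: lip and wall form a notch that opens upward while the lid is open.
- kiwi_bowl: glass bowl of cut kiwi, 120 mm across, 69 mm high, loose; leave it. Origin: centre of its underside.

How it is judged:
By the outcome, as a careful person would: the job done as asked, in the order asked, and still so for the second after the job is handed in, with the robot touching nothing.
It also fails if it takes over 72 s, if anything falls off the work surface, if the arm or the gripper's body presses on something with over 40 N, if the wrist force passes 120 N, or if a joint passes its speed limit or range.

### The arm

A 7-joint arm with a two-finger parallel gripper is mounted at the origin on the work surface; the furniture and walls round the work are solid. World frame = base frame: x ahead of the robot, y to its left, z up, the work surface at z = 0. Lengths are in m, angles in rad, forces in N, time in s.
With the tool pointing down it reaches from about 0.425 to 0.875 m from the base axis. Payload 8.4 kg.
Tool frame: the origin (TCP) lies midway between the tips of the shut fingers; the grasp point (between the pads) lies 19 mm behind it; z points along the fingers, y is the line along which they close (so a half turn about z gives the same grasp; the last joint's range is limited). The gripper opens to 85 mm and grips with 20 to 120 N. Pads are 22 mm wide; open, the fingers measure 114 mm over their backs; the gripper's body (76 mm by 85 mm) begins 54 mm behind the grasp point. The pads swing forward as they close: fully open they stand 13 mm farther back than shut.
Start: joints at [-1.382, 0.333, 0.04, 1.465, -0.013, 1.343, -0.059], TCP at [0.185, 0.623, 0.231] pointing down, gripper open.
Joint ranges: [-2.58, 2.58], [-0.38, 2.09], [-1.3, 1.39], [0.25, 2.4], [-1.5, 4.64], [0.08, 2.09], [-2.65, 2.65]. Speed limits (rad/s): [2.22, 2.22, 2.79, 2.79, 3.14, 3.14, 3.14].

### API

Orientations are given as a unit quaternion [w, x, y, z].
In Python, from rig import status, get_image, ctrl gives the robot as it stands. The module is installed in compiled form; this text tells all that it offers.
- The arm moves only by the tool drive_tool, never from a script. Its argument "steps" is a list of rows, each a list of 5 numbers: the opening, from -1 (shut) to 1 (fully open), then the shift along the tool's x, y, z as a fraction of full scale, then the turn about the tool's z as a fraction of full scale. In form: [[hand, x, y, z, twist], ...]. A call has 1 to 12 rows; each row is the pose to reach, as a shift and turn from the pose commanded when the call began, along the tool's axes at that moment, turning the shorter way round; what a row does not reach only later rows make up. Full scale, the value 1, is 0.3 m for a shift and pi rad for a turn. A row lasts 1/8 s, in which the tool goes at most 62.5 mm and 10.7 degrees, less where a joint would pass 70% of its speed; a pose out of reach is approached as far as the arm can. A call with a number of a shift or a turn outside -1 to 1 is refused whole. A call with a gripper value outside its range is refused whole. The fingers move at their own pace and stop on an object; "newtons" is the grip in N (left out, the last holds). Time passes only in rows, so rows that repeat a pose let the fingers close. It gives the time, the measured TCP pose, the force, the opening and the grip force at its end, in the units of the state.
- status.get_state(): the state, without advancing time (a new reading comes with each control period).
- get_image(name): name is "side" or "top" or "wrist"; returns a dict with "pixels" (480x640x3 uint8, red, green, blue), "fx", "fy", "cx", "cy" (pixels), "k1" (the pictures are not rectified: a ray, as slopes to the right and down, at radius r is drawn at 1 + k1 r^2 times it, then the intrinsics apply), "rvec" (rotation vector, rad) and "tvec" (3), from world to camera coordinates, as OpenCV has them; the wrist camera has in their place "T_tool_cam" (4x4, takes a point from camera to tool coordinates, whose origin is the TCP and whose axes are the flange's). Camera axes: x right, y down, z forward; pixel columns grow to the right and rows downward; lengths in m; the calibration is good to about 2 mm. A picture is of the moment at which its call begins: read the wrist's pose just before it. There is no depth.
- ctrl.close_job(): hands the job in; it is judged then, once.
The state is a dict: "t": time; "joint_pos": joint angles; "qvel": joint speeds; "tau": joint torques, N m; "eef_pos": TCP position; "eef_rot": TCP orientation; "ft_force": force on the tool from outside, world axes, zero at the start; "moment": the same for the moment, N m; "gripper_width": finger opening in m; "gripper_force": force on a finger pad.
Only numpy, scipy, OpenCV 4.12 (cv2) and the standard library are available. Lean on these libraries where they do the work, as an engineer would, in place of code of your own. Each camera call takes 0.05 s, during which the arm holds its last target. There are 200 camera calls.

## Working session

There is one attempt and no reset: what is moved stays moved. The work goes in short steps, Python scripts to look and compute and a tool call to move; the robot and the scene stay as the last step left them, time stands still between calls to the robot, and variables do not carry over. Pictures are saved under pics/ and viewed, at most 10 in all, crops included, and the job is handed in when it is done.

Besides the shell and the picture viewer there is one more tool, called after "Emit:" as name(argument=value, ...) on one line, values as JSON. drive_tool: Moves the arm, as the interface text tells. Its arguments: {"type":"object","properties":{"steps":{"type":"array"},"newtons":{"type":"number"}},"required":["steps"]}

```bash
mkdir -p pics && ls && python3 - <<'E'
from rig import status,get_image
import cv2,numpy as np,pickle
s=status.get_state();print({k:np.round(v,3) for k,v in s.items()})
for n in("top","side"):
    g=get_image(n);pickle.dump(g,open(f"pics/{n}0.pkl","wb"));cv2.imwrite(f"pics/{n}0.png",g["pixels"][...,::-1])
    R=cv2.Rodrigues(np.array(g["rvec"],float))[0];print(n,g["fx"],g["k1"],-R.T@np.array(g["tvec"]).ravel())
E
```

```text
pics
{'t': np.float64(0.0), 'joint_pos': array([-1.382,  0.334,  0.04 ,  1.466, -0.013,  1.343, -0.058]), 'qvel': array([ 0.   ,  0.001,  0.001,  0.001, -0.   , -0.   ,  0.001]), 'tau': array([-1.0000e-03, -6.5855e+01,  1.3650e+00, -4.0556e+01,  1.7000e-02,
        1.3000e-02,  0.0000e+00]), 'eef_pos': array([0.184, 0.623, 0.23 ]), 'eef_rot': array([-0.   ,  0.143,  0.99 , -0.001]), 'ft_force': array([-0.327, -0.67 , -0.755]), 'moment': array([-0.01 ,  0.014, -0.05 ]), 'gripper_force': np.float64(0.0), 'gripper_width': np.float64(0.086)}
top 599.9287868065344 0.0664779258110065 [ 0.45068707 -0.04247114  1.17353642]
side 447.3129808242499 -0.053296584748881486 [0.39039831 0.39977799 0.79589598]
```

View pics/top0.png

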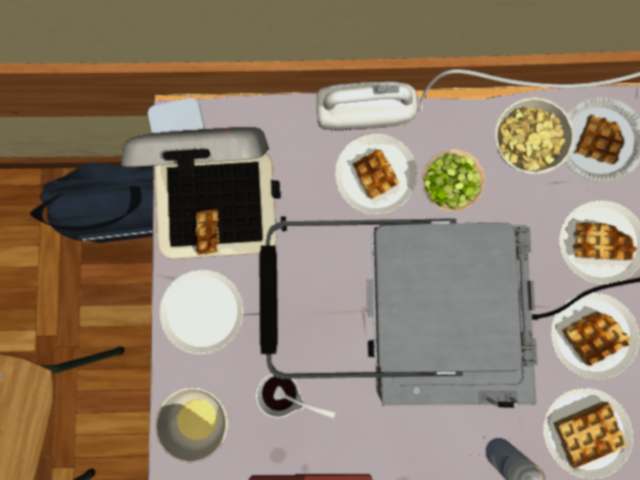

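View pics/side0.png

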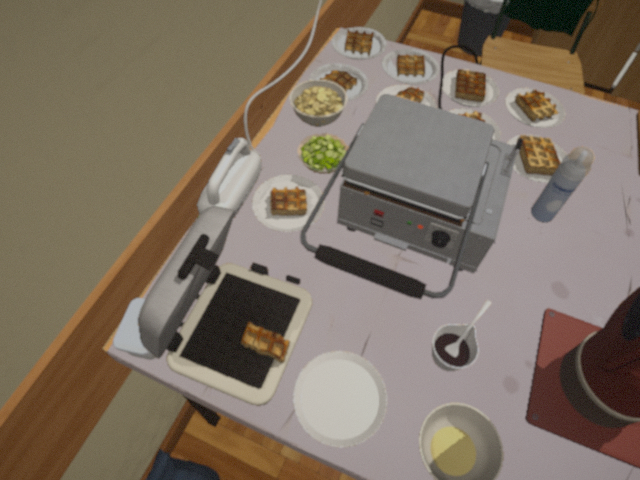

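Top view: narrow piece at about (207,231) in the iron; wide piece at (376,173) on the plate behind the loop; the spare plate is in front of the iron at (201,311). The side view agrees: narrow (265,342), wide (289,202).

```bash
cat > h.py <<'E'
import cv2,numpy as np,pickle
from scipy.optimize import minimize
def cam(g,T=None):
    "returns R,t world->cam ; T = world pose of tool for wrist"
    if "rvec" in g: return cv2.Rodrigues(np.array(g["rvec"],float))[0],np.array(g["tvec"],float).ravel()
    M=np.linalg.inv(T@np.array(g["T_tool_cam"])); return M[:3,:3],M[:3,3]
def proj(g,P,T=None):
    R,t=cam(g,T);q=np.atleast_2d(P)@R.T+t;q=q[:,:2]/q[:,2:];q=q*(1+g["k1"]*(q**2).sum(1,keepdims=True))
    return q*[g["fx"],g["fy"]]+[g["cx"],g["cy"]]
def ray(g,uv,z,T=None):
    "pixels -> world points at height z"
    R,t=cam(g,T);d=(np.atleast_2d(uv).astype(float)-[g["cx"],g["cy"]])/[g["fx"],g["fy"]];s=d.copy()
    for _ in range(20): s=d/(1+g["k1"]*(s**2).sum(1,keepdims=True))
    w=np.c_[s,np.ones(len(s))]@R;c=-R.T@t
    return c+w*((z-c[2])/w[:,2])[:,None]
def tool(s):
    from scipy.spatial.transform import Rotation as Ro
    T=np.eye(4);T[:3,:3]=Ro.from_quat(np.roll(s["eef_rot"],-1)).as_matrix();T[:3,3]=s["eef_pos"];return T
def brown(g,box):
    h=cv2.cvtColor(g["pixels"],cv2.COLOR_RGB2HSV).astype(int);m=((h[...,0]<25)&(h[...,1]>90)&(h[...,2]>60)).astype(np.uint8)
    k=np.zeros_like(m);x0,y0,x1,y1=box;k[y0:y1,x0:x1]=1;m=cv2.morphologyEx(m*k,cv2.MORPH_CLOSE,np.ones((5,5)))
    n,l,st,_=cv2.connectedComponentsWithStats(m);return (l==1+st[1:,4].argmax()).astype(np.uint8)
def fitbox(views,size,z,x0):
    "views: list of (g,mask,T)"
    L,W,H=size;c=np.array([[a*L/2,b*W/2,h] for a in(-1,1) for b in(-1,1) for h in(0,H)])
    def f(p):
        C,S=np.cos(p[2]),np.sin(p[2]);P=c@np.array([[C,S,0],[-S,C,0],[0,0,1]])+[p[0],p[1],z];e=0
        for g,m,T in views:
            hull=cv2.convexHull(proj(g,P,T).astype(np.float32));r=np.zeros((480*2,640*2),np.uint8)
            cv2.fillConvexPoly(r,np.round((hull+.5)*2*16-8).astype(np.int32),1,shift=4)
            M=cv2.resize(m,None,fx=2,fy=2,interpolation=0);e+=1-(M&r).sum()/(M|r).sum()
        return e/len(views)
    best=min((minimize(f,[x0[0],x0[1],a],method="Nelder-Mead",options=dict(initial_simplex=np.array([[x0[0],x0[1],a],[x0[0]+.02,x0[1],a],[x0[0],x0[1]+.02,a],[x0[0],x0[1],a+.3]]),xatol=1e-4,fatol=1e-4)) for a in x0[2]),key=lambda r:r.fun)
    return best.x,best.fun
E
python3 - <<'E'
from h import *
t,s=[pickle.load(open(f"pics/{n}0.pkl","rb")) for n in("top","side")]
for nm,bt,bs,sz,z,uv,A in(("narrow",(190,200,222,260),(238,316,295,365),(.084,.048,.026),.05,(207,231),(-.2,0,.2)),("wide",(345,140,405,205),(265,180,315,222),(.084,.068,.026),.008,(376,173),(-1.2,-.6,0,.6,1.2))):
    mt,ms=brown(t,bt),brown(s,bs);x0=ray(t,uv,z+.013)[0]
    for v in([(t,mt,None),(s,ms,None)],[(t,mt,None)],[(s,ms,None)]):
        print(nm,[np.round(a,4) for a in fitbox(v,sz,z,(x0[0],x0[1],A))])
def white(g,box):
    h=cv2.cvtColor(g["pixels"],cv2.COLOR_RGB2HSV).astype(int)
    x0,y0,x1,y1=box;m=((h[...,1]<22)&(h[...,2]>195)).astype(np.uint8);k=np.zeros_like(m);k[y0:y1,x0:x1]=1;m=m*k
    c=max(cv2.findContours(m,0,1)[0],key=cv2.contourArea);return cv2.convexHull(c)[:,0]
for n,g,b in(("plateT",t,(330,132,420,216)),("spareT",t,(155,265,248,356))):
    P=ray(g,white(g,b),.016)[:,:2].astype(np.float32);c,r=cv2.minEnclosingCircle(P);print(n,np.round(c,4),r,np.round(ray(g,[[b[0],b[1]]],0),2))
for n,g,uv,z in(("gridT",t,[(170,168),(262,165),(264,240),(171,247)],.05),("catch",t,[(186,160)],.26),("kiwi",t,[(453,180)],.06)): print(n,np.round(ray(g,uv,z),3).tolist())
import cv2
a=cv2.resize(t["pixels"][90:270,110:350],None,fx=3,fy=3,interpolation=2);b=cv2.resize(s["pixels"][190:410,100:330],None,fx=2.5,fy=2.5,interpolation=2)
cv2.imwrite("pics/ca.png",a[...,::-1]);cv2.imwrite("pics/cb.png",b[...,::-1])
E
```

```text
narrow [array([ 0.5667,  0.1833, -0.0106]), np.float64(0.3019)]
narrow [array([ 0.5649,  0.1808, -0.0014]), np.float64(0.2875)]
narrow [array([ 0.568 ,  0.1828, -0.0921]), np.float64(0.3119)]
wide [array([ 0.6772, -0.1359,  0.4227]), np.float64(0.2685)]
wide [array([ 0.6762, -0.1372,  0.5437]), np.float64(0.2213)]
wide [array([ 0.6797, -0.1393,  0.425 ]), np.float64(0.3065)]
plateT [ 0.6811 -0.1365] 0.08040149509906769 [[ 0.77 -0.05  0.  ]]
spareT [0.4199 0.2048] 0.08018317818641663 [[0.51 0.3  0.  ]]
gridT [[0.69, 0.256, 0.05], [0.693, 0.082, 0.05], [0.55, 0.079, 0.05], [0.54, 0.253, 0.05]]
catch [[0.658, 0.176, 0.26]]
kiwi [[0.656, -0.277, 0.06]]
```

View pics/ca.png

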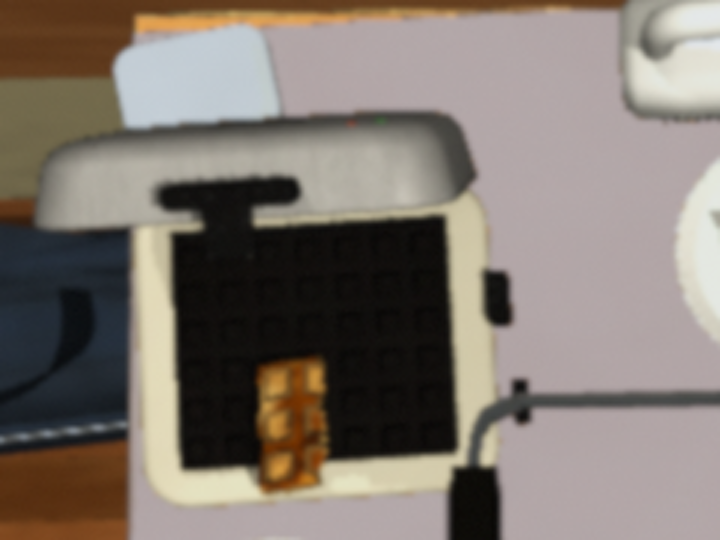

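View pics/cb.png

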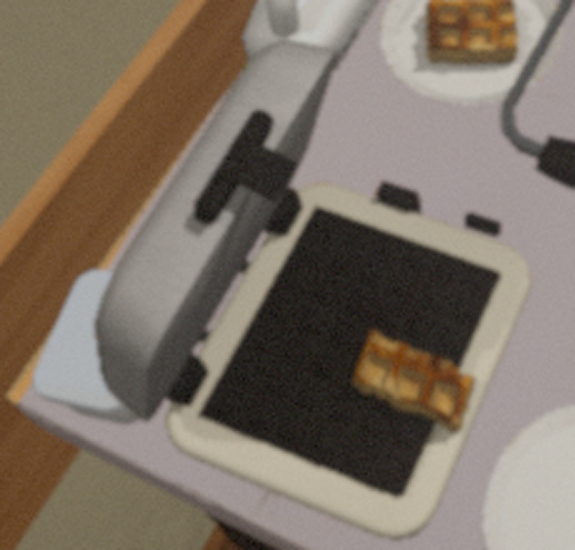

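Crops: the grid's front edge runs from about (171,246) to (262,241) px of the top picture, so iron yaw is near +0.05. The lip and catch form the black T at about (187,155). I'll go above the iron's front for a closer look.

```bash
cat >> h.py <<'E'
def plan(*targets):
    "targets (x,y,z,toolY_deg): print rows from the current measured pose, all in the axes at call start"
    from rig import status
    s=status.get_state();T=tool(s);y=np.degrees(np.arctan2(T[1,1],T[0,1]))
    print("t %.2f tcp %s toolY %.1f q7 %.2f tilt %.3f F %s w %.4f"%(s["t"],np.round(s["eef_pos"],4),y,s["joint_pos"][6],np.hypot(*T[:2,2]),np.round(s["ft_force"],1),s["gripper_width"]))
    for a in targets:
        d=T[:3,:3].T@(np.array(a[:3])-T[:3,3]);w=(a[3]-y+90)%180-90
        print(a,np.round(np.r_[d/.3,-w/180],3).tolist(),"dist",round(float(np.linalg.norm(d)),3))
E
python3 -c "
from h import *
plan((.34,.40,.30,93.3),(.5,.18,.3,93.3))"
```

```text
t 0.10 tcp [0.1844 0.6229 0.2305] toolY 73.5 q7 -0.06 tilt 0.002 F [-0.3  0.1 -0.7] w 0.0851
(0.34, 0.4, 0.3, 93.3) [-0.708, -0.565, -0.231, -0.11] dist 0.281
(0.5, 0.18, 0.3, 93.3) [-1.428, -1.117, -0.23, -0.11] dist 0.548
```

Emit:
drive_tool(steps=[[1,0,0,-0.2,0],[1,-0.714,-0.56,-0.233,-0.11],[1,-0.714,-0.56,-0.233,-0.11],[1,-0.714,-0.56,-0.233,-0.11],[1,-0.714,-0.56,-0.233,-0.11],[1,-0.714,-0.56,-0.233,-0.11],[1,-0.714,-0.56,-0.233,-0.11]], newtons=30)

```text
t: 0.98
eef_pos: [0.3435, 0.3997, 0.3013]
eef_rot: [0.0, -0.027, 1.0, 0.0]
ft_force: [0.0, 1.1, -0.2]
gripper_width: 0.0855
gripper_force: 0.0
```

```bash
python3 -c "
from h import *
plan((.5,.18,.3,93.3))"
```

```text
t 0.97 tcp [0.3435 0.3997 0.3013] toolY 93.1 q7 0.69 tilt 0.000 F [ 0.   1.1 -0.2] w 0.0855
(0.5, 0.18, 0.3, 93.3) [-0.481, -0.76, 0.005, -0.001] dist 0.27
```

Emit:
drive_tool(steps=[[1,-0.48,-0.76,0,0],[1,-0.48,-0.76,0,0],[1,-0.48,-0.76,0,0],[1,-0.48,-0.76,0,0],[1,-0.48,-0.76,0,0],[1,-0.48,-0.76,0,0],[1,-0.48,-0.76,0,0]])

```text
t: 1.85
eef_pos: [0.4982, 0.1844, 0.3009]
eef_rot: [-0.0, -0.03, 1.0, 0.0]
ft_force: [-1.0, -0.1, -0.5]
gripper_width: 0.0854
gripper_force: 0.0
```

```bash
python3 - <<'E'
from h import *
from rig import status,get_image
s=status.get_state();g=get_image("wrist");T=tool(s);pickle.dump((g,T),open("pics/w1.pkl","wb"));cv2.imwrite("pics/w1.png",g["pixels"][...,::-1])
plan();print(np.round(g["T_tool_cam"],3).tolist(),g["fx"],g["k1"])
p=[.5667,.1833,.05];print(proj(g,[p,[.4199,.2048,.016],[.545,.25,.05],[.55,.08,.05]],T))
E
```

```text
t 1.90 tcp [0.4982 0.1843 0.3009] toolY 93.5 q7 1.22 tilt 0.001 F [ 0.4 -0.5  0.1] w 0.0853
[[-0.001, -0.964, -0.266, 0.068], [1.0, -0.001, 0.001, -0.0], [-0.001, -0.266, 0.964, -0.143], [0.0, 0.0, 0.0, 1.0]] 404.41081694006454 -0.01957571574350324
[[305.90089796 261.45960859]
 [335.52076303 115.23372254]
 [372.48756383 244.98854127]
 [205.28280731 240.15642842]]
```

View pics/w1.png

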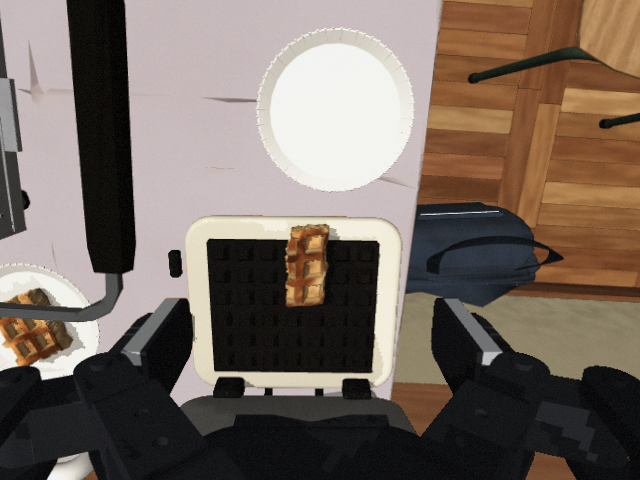

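Wrist view: the whole base shows, x 185–402 and y 215–389, with the narrow piece at about (307,265) and the spare plate at (335,110).

```bash
python3 - <<'E'
from h import *
g,T=pickle.load(open("pics/w1.pkl","rb"))
t,s=[pickle.load(open(f"pics/{n}0.pkl","rb")) for n in("top","side")]
h=cv2.cvtColor(g["pixels"],cv2.COLOR_RGB2HSV).astype(int)
print("cream",h[300,198],h[380,300],"table",h[300,150],"waf",h[240,312],h[303,290],"floor",h[350,420])
m=((h[...,0]>18)&(h[...,0]<40)&(h[...,1]>20)&(h[...,2]>170)).astype(np.uint8)
m[:205]=0;m[396:]=0;m[:,:175]=0;m[:,412:]=0
n,l,st,_=cv2.connectedComponentsWithStats(m);m=(l==1+st[1:,4].argmax()).astype(np.uint8)
ys,xs=np.nonzero(m);print(xs.min(),xs.max(),ys.min(),ys.max())
# edges: left, right (rows 250..300), front (cols 215..375)
L=[(xs[ys==r].min()-.5,r) for r in range(240,300,3)];R=[(xs[ys==r].max()+.5,r) for r in range(240,370,3)];F=[(c,ys[xs==c].min()-.5) for c in range(210,380,3)];B=[(c,ys[xs==c].max()+.5) for c in range(255,335,3)]
for z in(.044,.05):
  print("z",z)
  for nm,e in zip("LRFB",(L,R,F,B)):
    P=ray(g,e,z,T)[:,:2];v=cv2.fitLine(P.astype(np.float32),cv2.DIST_HUBER,0,.001,.001).ravel();print(nm,np.round(v[2:],4),"ang %.2f"%(np.degrees(np.arctan2(v[1],v[0]))%180))
# grid black corner edges in front
b=brown(g,(275,218,335,312));print("mask",b.sum(),cv2.boundingRect(b))
for v in([(g,b,T)],[(g,b,T),(t,brown(t,(190,200,222,260)),None)]):print(fitbox(v,(.084,.048,.026),.05,(.565,.182,(-.2,0,.2))))
w=((h[...,1]<25)&(h[...,2]>190)).astype(np.uint8);w[:20]=0;w[200:]=0;w[:,:245]=0;w[:,420:]=0
c=cv2.convexHull(max(cv2.findContours(w,0,1)[0],key=cv2.contourArea))[:,0];print("spare",cv2.minEnclosingCircle(ray(g,c,.016,T)[:,:2].astype(np.float32)))
E
```

```text
cream [ 23  36 228] [ 22  34 219] table [178  16 203] waf [ 17 140 221] [ 16 145 144] floor [ 22  70 146]
185 401 216 387
z 0.044
L [0.5915 0.0584] ang 2.83
R [0.6076 0.2836] ang 2.63
F [0.5215 0.1686] ang 92.60
B [0.7216 0.1783] ang 92.29
z 0.05
L [0.5891 0.0603] ang 2.83
R [0.605  0.2821] ang 2.63
F [0.5202 0.1688] ang 92.60
B [0.7172 0.1783] ang 92.29
mask 3161 (284, 224, 45, 84)
(array([0.56835454, 0.18405227, 0.0399639 ]), np.float64(0.2835448776065277))
(array([ 0.56575376,  0.18329053, -0.01162114]), np.float64(0.2885920230101655))
spare ((0.42272862792015076, 0.20045150816440582), 0.12390898168087006)
```

```bash
python3 -c "
from h import *
plan((.557,.1835,.10,90),(.557,.1835,.050,90))"
```

```text
t 1.90 tcp [0.4982 0.1843 0.3009] toolY 93.5 q7 1.22 tilt 0.001 F [ 0.4 -0.5  0.1] w 0.0853
(0.557, 0.1835, 0.1, 90) [-0.196, -0.015, 0.67, 0.019] dist 0.209
(0.557, 0.1835, 0.05, 90) [-0.196, -0.015, 0.836, 0.019] dist 0.258
```

Emit:
drive_tool(steps=[[1,0,-0.015,0.2,0.019],[1,0,-0.015,0.4,0.019],[1,-0.1,-0.015,0.6,0.019],[1,-0.196,-0.015,0.67,0.019],[1,-0.196,-0.015,0.75,0.019],[1,-0.196,-0.015,0.836,0.019],[1,-0.196,-0.015,0.836,0.019],[1,-0.196,-0.015,0.836,0.019]])

```text
t: 2.9
eef_pos: [0.5582, 0.1821, 0.0513]
eef_rot: [0.0, 0.0, 1.0, 0.0]
ft_force: [-0.1, -0.2, 0.2]
gripper_width: 0.0854
gripper_force: 0.0
```

```bash
python3 - <<'E'
from h import *
from rig import status,get_image
s=status.get_state();g=get_image("wrist");T=tool(s);pickle.dump((g,T),open("pics/w2.pkl","wb"));cv2.imwrite("pics/w2.png",g["pixels"][...,::-1])
plan()
E
```

```text
t 2.95 tcp [0.5586 0.1819 0.0517] toolY 89.9 q7 1.33 tilt 0.002 F [-1.2  0.5  0.1] w 0.0853
```

View pics/w2.png

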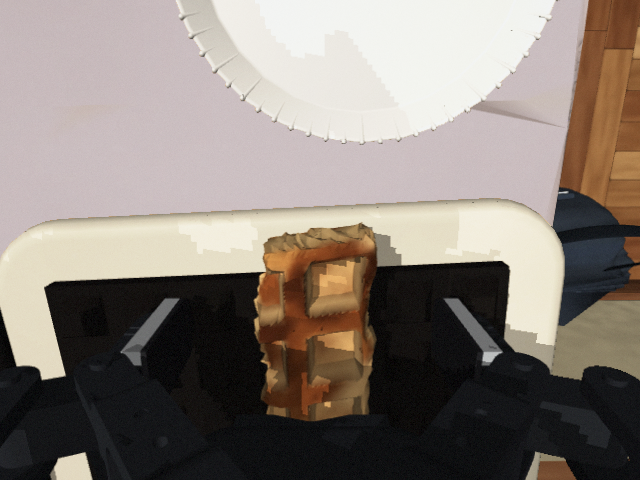

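The narrow piece stands centred between the open pads, front end at about (320,235). Close and lift.

Emit:
drive_tool(steps=[[-0.2,0,0,0,0],[-0.2,0,0,0,0],[-0.2,0,0,0,0],[-0.2,0,0,0,0],[-0.2,0,0,0,0],[-0.2,0,0,0,0],[-0.2,0,0,-0.1,0],[-0.2,0,0,-0.2,0],[-0.2,0,0,-0.2,0]], newtons=25)

```text
t: 4.08
eef_pos: [0.5595, 0.1813, 0.1127]
eef_rot: [0.002, 0.001, 1.0, 0.001]
ft_force: [0.6, 1.7, -1.3]
gripper_width: 0.0408
gripper_force: 25.8
```

```bash
python3 - <<'E'
from h import *
g,T=pickle.load(open("pics/w2.pkl","rb"))
print(ray(g,[(268,240),(368,225),(320,240)],.076,T),ray(g,[(268,250),(373,236)],.05,T))
# plates: rim ellipse from top view with spare; fit
plan((.42,.205,.13,90),(.42,.205,.015,90))
E
```

```text
[[0.52444867 0.16883738 0.076     ]
 [0.51978636 0.19923461 0.076     ]
 [0.52448057 0.18472704 0.076     ]] [[0.53584679 0.16585777 0.05      ]
 [0.53047596 0.20503981 0.05      ]]
t 4.08 tcp [0.5595 0.1813 0.1127] toolY 89.9 q7 1.30 tilt 0.004 F [ 0.6  1.7 -1.3] w 0.0408
(0.42, 0.205, 0.13, 90) [0.465, 0.078, -0.059, -0.001] dist 0.143
(0.42, 0.205, 0.015, 90) [0.466, 0.077, 0.324, -0.001] dist 0.172
```

Emit:
drive_tool(steps=[[-0.2,0.2,0.04,-0.06,0],[-0.2,0.4,0.078,-0.06,0],[-0.2,0.465,0.078,0,0],[-0.2,0.465,0.078,0.12,0],[-0.2,0.465,0.078,0.24,0],[-0.2,0.465,0.078,0.31,0],[-0.2,0.465,0.078,0.335,0],[-0.2,0.465,0.078,0.335,0],[-0.2,0.465,0.078,0.335,0]])

```text
t: 5.2
eef_pos: [0.4189, 0.2048, 0.0102]
eef_rot: [0.0, 0.001, 1.0, 0.0]
ft_force: [-0.8, -0.3, -0.3]
gripper_width: 0.0404
gripper_force: 26.0
```

```bash
python3 -c "
from h import *
plan((.42,.205,.0105,90))"
```

```text
t 5.20 tcp [0.4189 0.2048 0.0102] toolY 89.9 q7 1.12 tilt 0.001 F [-0.8 -0.3 -0.3] w 0.0404
(0.42, 0.205, 0.0105, 90) [-0.004, 0.001, -0.001, -0.001] dist 0.001
```

Emit:
drive_tool(steps=[[1,0,0,0,0],[1,0,0,0,0],[1,0,0,0,0],[1,0,0,0,0],[1,0,0,-0.1,0],[1,0,0,-0.3,0],[1,0,0,-0.5,0],[1,0,0,-0.7,0],[1,0,0,-0.9,0],[1,0,0,-1,0],[1,0,0,-1,0]])

```text
t: 6.58
eef_pos: [0.4195, 0.2051, 0.3123]
eef_rot: [0.002, 0.001, 1.0, 0.001]
ft_force: [-0.5, 0.0, -0.7]
gripper_width: 0.0857
gripper_force: 0.0
```

```bash
python3 -c "
from h import *
plan((.51,.03,.31,115),(.61,-.137,.31,115))"
```

```text
t 6.58 tcp [0.4195 0.2051 0.3123] toolY 89.9 q7 0.98 tilt 0.004 F [-0.5  0.  -0.7] w 0.0857
(0.51, 0.03, 0.31, 115) [-0.303, -0.583, 0.007, -0.14] dist 0.197
(0.61, -0.137, 0.31, 115) [-0.637, -1.139, 0.006, -0.14] dist 0.392
```

Emit:
drive_tool(steps=[[1,-0.1,-0.18,0,-0.05],[1,-0.2,-0.36,0,-0.1],[1,-0.3,-0.54,0,-0.14],[1,-0.4,-0.72,0,-0.14],[1,-0.5,-0.9,0,-0.14],[1,-0.64,-1,0,-0.14],[1,-0.64,-1,0,-0.14],[1,-0.64,-1,0,-0.14],[1,-0.64,-1,0,-0.14]])

```text
t: 7.7
eef_pos: [0.6095, -0.0947, 0.3101]
eef_rot: [0.0, -0.218, 0.976, 0.001]
ft_force: [0.1, 0.8, 0.4]
gripper_width: 0.0855
gripper_force: 0.0
```

```bash
python3 - <<'E'
from h import *
from rig import status,get_image
s=status.get_state();g=get_image("wrist");T=tool(s);pickle.dump((g,T),open("pics/w3.pkl","wb"));cv2.imwrite("pics/w3.png",g["pixels"][...,::-1])
plan()
q=get_image("top");pickle.dump(q,open("pics/top1.pkl","wb"))
E
```

```text
t 7.75 tcp [ 0.6095 -0.0947  0.3105] toolY 115.2 q7 2.26 tilt 0.002 F [-0.5  0.3 -0.5] w 0.0853
```

View pics/w3.png

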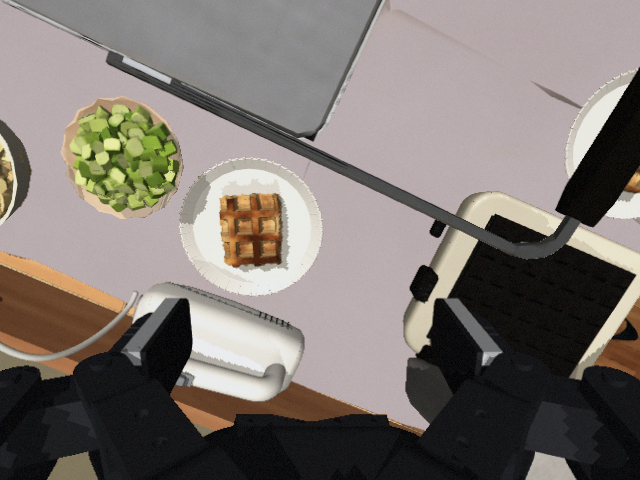

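Wide piece: top-face corners at about (220,195), (280,194), (282,264), (224,266), lying nearly square to the image; plate centre about (251,227). Loop bar passes at the upper right.

```bash
python3 - <<'E'
from h import *
g,T=pickle.load(open("pics/w3.pkl","rb"))
C=ray(g,[(220,195),(280,194),(282,264),(224,266)],.034,T);print(np.round(C,4),C.mean(0),np.linalg.norm(C-np.roll(C,-1,0),axis=1))
d=C[3]-C[0];e=C[2]-C[1];print(np.degrees(np.arctan2(d[1],d[0])),np.degrees(np.arctan2(e[1],e[0])))
m=brown(g,(205,180,300,278));t=pickle.load(open("pics/top0.pkl","rb"))
print(fitbox([(g,m,T)],(.084,.068,.026),.008,(.677,-.137,(.3,.5))))
R=cv2.fitEllipse(cv2.convexHull(np.array([(182,210),(320,215),(251,158),(254,294),(200,175),(302,175),(196,272),(305,272)]))[:,0].astype(np.float32))
print("plate",ray(g,[R[0]],.016,T))
h=cv2.cvtColor(g["pixels"],cv2.COLOR_RGB2HSV).astype(int);w=((h[...,1]<14)&(h[...,2]>150)).astype(np.uint8);w[:155]=0;w[300:]=0;w[:,:175]=0;w[:,325:]=0
P=ray(g,cv2.convexHull(max(cv2.findContours(w,0,1)[0],key=cv2.contourArea))[:,0],.016,T)[:,:2].astype(np.float32);print(cv2.minEnclosingCircle(P))
plan((.677,-.138,.06,115),(.677,-.138,.004,115))
E
```

```text
[[ 0.6534 -0.1787  0.034 ]
 [ 0.6258 -0.1222  0.034 ]
 [ 0.6958 -0.0887  0.034 ]
 [ 0.725  -0.1455  0.034 ]] [ 0.67498049 -0.13377802  0.034     ] [0.0629327  0.07755525 0.06390247 0.07886319]
24.86783815530997 25.555337552234562
(array([ 0.67935887, -0.13238517,  0.3778872 ]), np.float64(0.1950087057457922))
plate [[ 0.67570129 -0.13732525  0.016     ]]
((0.6850892305374146, -0.12976260483264923), 0.07504602521657944)
t 7.80 tcp [ 0.6097 -0.0947  0.3106] toolY 115.2 q7 2.27 tilt 0.002 F [-0.1 -0.1  0.6] w 0.0851
(0.677, -0.138, 0.06, 115) [-0.14, -0.227, 0.836, 0.001] dist 0.263
(0.677, -0.138, 0.004, 115) [-0.14, -0.227, 1.022, 0.001] dist 0.317
```

```bash
python3 -c "
from h import *
plan((.671,-.137,.3,115.2),(.671,-.137,.05,115.2))"
```

```text
t 7.80 tcp [ 0.6097 -0.0947  0.3106] toolY 115.2 q7 2.27 tilt 0.002 F [-0.1 -0.1  0.6] w 0.0851
(0.671, -0.137, 0.3, 115.2) [-0.125, -0.215, 0.036, -0.0] dist 0.075
(0.671, -0.137, 0.05, 115.2) [-0.124, -0.215, 0.869, -0.0] dist 0.271
```

Emit:
drive_tool(steps=[[1,-0.125,-0.215,0,0],[1,-0.125,-0.215,0,0],[1,-0.125,-0.215,0.15,0],[1,-0.125,-0.215,0.3,0],[1,-0.125,-0.215,0.45,0],[1,-0.125,-0.215,0.6,0],[1,-0.125,-0.215,0.72,0],[1,-0.125,-0.215,0.82,0],[1,-0.125,-0.215,0.87,0],[1,-0.125,-0.215,0.87,0]])

```text
t: 9.05
eef_pos: [0.6711, -0.1376, 0.049]
eef_rot: [-0.0, -0.217, 0.976, 0.0]
ft_force: [0.2, -0.2, 0.4]
gripper_width: 0.0853
gripper_force: 0.0
```

```bash
python3 - <<'E'
from h import *
from rig import status,get_image
s=status.get_state();g=get_image("wrist");T=tool(s);pickle.dump((g,T),open("pics/w4.pkl","wb"));cv2.imwrite("pics/w4.png",g["pixels"][...,::-1])
plan((.671,-.137,.003,115.2))
E
```

```text
t 9.10 tcp [ 0.6717 -0.138   0.05  ] toolY 115.1 q7 2.47 tilt 0.001 F [ 0.8 -0.2  0.3] w 0.0853
(0.671, -0.137, 0.003, 115.2) [0.001, 0.004, 0.157, -0.0] dist 0.047
```

View pics/w4.png

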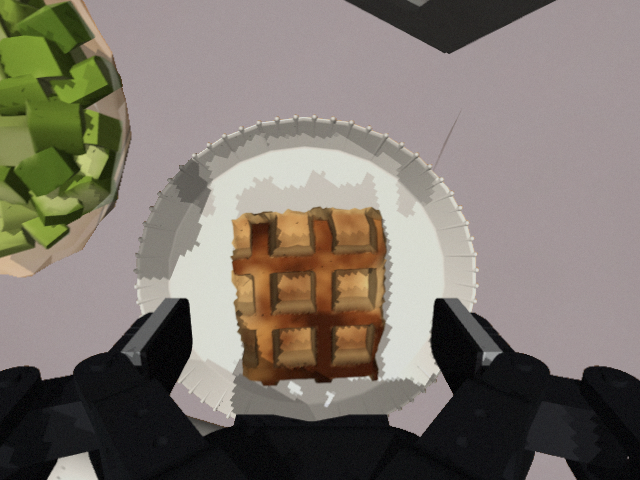

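The wide piece is centred (corners (234,212), (384,210), (380,378), (244,383)) between the pads at 189 and 435; the bowl is clear. Descend, grip, lift.

Emit:
drive_tool(steps=[[1,0,0,0.08,0],[1,0,0,0.14,0],[1,0,0,0.157,0],[1,0,0,0.157,0],[0.3,0,0,0.157,0],[0.3,0,0,0.157,0],[0.3,0,0,0.157,0],[0.3,0,0,0.157,0],[0.3,0,0,0.157,0]], newtons=25)

```text
t: 10.22
eef_pos: [0.6719, -0.1386, 0.0029]
eef_rot: [0.001, -0.217, 0.976, -0.0]
ft_force: [-1.5, 0.3, 5.7]
gripper_width: 0.0649
gripper_force: 27.9
```

Emit:
drive_tool(steps=[[0.2,0,0,-0.05,0],[0.2,0,0,-0.2,0],[0.2,0,0,-0.38,0],[0.2,0,0,-0.56,0],[0.2,0,0,-0.74,0],[0.2,0,0,-0.9,0],[0.2,0,0,-1,0],[0.2,0,0,-1,0],[0.2,0,0,-1,0]])

```text
t: 11.35
eef_pos: [0.671, -0.1381, 0.3013]
eef_rot: [-0.0, -0.217, 0.976, 0.0]
ft_force: [0.4, 0.5, -0.8]
gripper_width: 0.0652
gripper_force: 27.9
```

```bash
python3 - <<'E'
from h import *
from rig import status,get_image
s=status.get_state();g=get_image("wrist");T=tool(s);pickle.dump((g,T),open("pics/w5.pkl","wb"));cv2.imwrite("pics/w5.png",g["pixels"][...,::-1])
plan((.5,.05,.30,92.6),(.47,.185,.30,92.6))
E
```

```text
t 11.40 tcp [ 0.6708 -0.138   0.3008] toolY 115.1 q7 2.38 tilt 0.002 F [-0.4 -0.1 -1. ] w 0.0655
(0.5, 0.05, 0.3, 92.6) [0.25, 0.809, 0.004, 0.125] dist 0.254
(0.47, 0.185, 0.3, 92.6) [0.15, 1.259, 0.004, 0.125] dist 0.38
```

Emit:
drive_tool(steps=[[0.2,0.06,0.18,-0.05,0.04],[0.2,0.12,0.36,-0.05,0.08],[0.2,0.18,0.54,-0.05,0.125],[0.2,0.25,0.72,-0.05,0.125],[0.2,0.25,0.81,-0.05,0.125],[0.2,0.25,0.81,-0.05,0.125],[0.2,0.25,0.81,-0.05,0.125]])

```text
t: 12.28
eef_pos: [0.5004, 0.0492, 0.3163]
eef_rot: [-0.0, -0.022, 1.0, -0.0]
ft_force: [0.2, -0.0, -0.8]
gripper_width: 0.0648
gripper_force: 28.1
```

```bash
python3 - <<'E'
from h import *
g,T=pickle.load(open("pics/w5.pkl","rb"));m=brown(g,(180,150,450,420))
z=T[2,3]+.005+.026
ys,xs=np.nonzero(m);print(xs.min(),xs.max(),ys.min(),ys.max(),"front row")
f=[(np.median(xs[ys<ys.min()+8]),np.percentile(ys,1))];d=T[:3,:3].T@(ray(g,f,z,T)[0]-T[:3,3]);print("front end in tool",d)
plan((.48,.185,.30,92.6))
E
```

```text
204 417 233 419 front row
front end in tool [ 0.03548373  0.00825778 -0.03097515]
t 12.28 tcp [0.5004 0.0492 0.3163] toolY 92.6 q7 1.41 tilt 0.001 F [ 0.2 -0.  -0.8] w 0.0648
(0.48, 0.185, 0.3, 92.6) [0.048, 0.455, 0.054, -0.0] dist 0.138
```

Emit:
drive_tool(steps=[[0.2,0.03,0.2,0,0],[0.2,0.03,0.38,0,0],[0.2,0.03,0.455,0.05,0],[0.2,0.03,0.455,0.2,0],[0.2,0.03,0.455,0.4,0],[0.2,0.03,0.455,0.55,0],[0.2,0.03,0.455,0.65,0],[0.2,0.03,0.455,0.65,0],[0.2,0.03,0.455,0.65,0]])

```text
t: 13.4
eef_pos: [0.4863, 0.1851, 0.1227]
eef_rot: [0.0, -0.022, 1.0, -0.0]
ft_force: [0.3, -1.2, -0.7]
gripper_width: 0.0651
gripper_force: 28.1
```

```bash
python3 -c "
from h import *
plan((.565,.1844,.10,92.65),(.565,.1844,.0465,92.65))"
```

```text
t 13.40 tcp [0.4863 0.1851 0.1227] toolY 92.5 q7 1.29 tilt 0.001 F [ 0.3 -1.2 -0.7] w 0.0651
(0.565, 0.1844, 0.1, 92.65) [-0.262, -0.014, 0.076, -0.001] dist 0.082
(0.565, 0.1844, 0.0465, 92.65) [-0.262, -0.014, 0.254, -0.001] dist 0.11
```

Emit:
drive_tool(steps=[[0.2,-0.13,-0.007,0,0],[0.2,-0.25,-0.014,0.05,0],[0.2,-0.262,-0.014,0.1,0],[0.2,-0.262,-0.014,0.18,0],[0.2,-0.262,-0.014,0.23,0],[0.2,-0.262,-0.014,0.252,0],[0.2,-0.262,-0.014,0.252,0],[0.2,-0.262,-0.014,0.252,0]])

```text
t: 14.4
eef_pos: [0.5644, 0.1855, 0.0471]
eef_rot: [0.001, -0.023, 1.0, 0.0]
ft_force: [-0.2, 0.0, -0.5]
gripper_width: 0.0652
gripper_force: 28.1
```

Emit:
drive_tool(steps=[[0.2,0,0,0.005,0],[0.2,0,0,0.005,0],[1,0,0,0.005,0],[1,0,0,0.005,0],[1,0,0,0.005,0],[1,0,0,0.005,0],[1,0,0,-0.1,0],[1,0,0,-0.25,0],[1,0.2,0,-0.35,0],[1,0.3,0,-0.4,0],[1,0.3,0,-0.4,0]])

```text
t: 15.78
eef_pos: [0.4729, 0.182, 0.1675]
eef_rot: [0.0, -0.023, 1.0, 0.002]
ft_force: [0.0, -0.1, -0.4]
gripper_width: 0.0852
gripper_force: 0.0
```

```bash
python3 - <<'E'
from h import *
from rig import status,get_image
s=status.get_state();g=get_image("wrist");T=tool(s);pickle.dump((g,T),open("pics/w6.pkl","wb"));cv2.imwrite("pics/w6.png",g["pixels"][...,::-1])
plan((.4185,.2047,.15,90),(.4185,.2047,.010,90))
E
```

```text
t 15.82 tcp [0.4738 0.1819 0.167 ] toolY 92.7 q7 1.24 tilt 0.003 F [ 0.2 -0.7 -0.3] w 0.0853
(0.4185, 0.2047, 0.15, 90) [0.181, 0.084, 0.057, 0.015] dist 0.062
(0.4185, 0.2047, 0.01, 90) [0.181, 0.083, 0.523, 0.015] dist 0.168
```

View pics/w6.png

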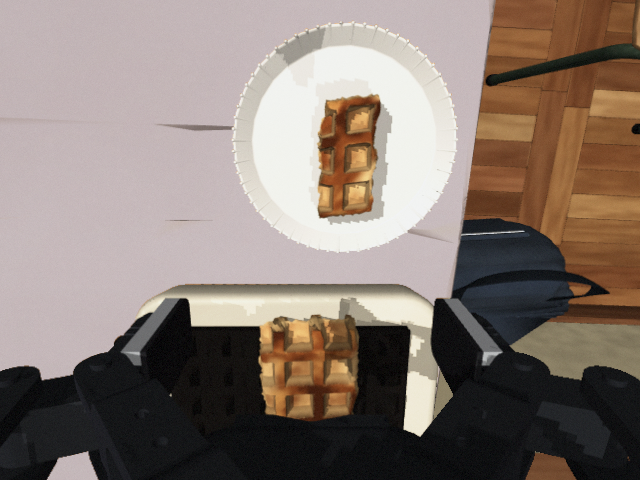

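The wide piece lies flat on the grid at (310,368); the narrow one is on the spare plate at (350,155), still square to the tool. Fetch it.

Emit:
drive_tool(steps=[[1,0.1,0.084,0.03,0.015],[1,0.163,0.084,0.1,0.015],[1,0.163,0.084,0.25,0.015],[1,0.163,0.084,0.4,0.015],[1,0.163,0.084,0.49,0.015],[1,0.163,0.084,0.523,0.015],[1,0.163,0.084,0.523,0.015],[-0.2,0.163,0.084,0.523,0.015],[-0.2,0.163,0.084,0.523,0.015],[-0.2,0.163,0.084,0.523,0.015],[-0.2,0.163,0.084,0.523,0.015],[-0.2,0.163,0.084,0.523,0.015]])

```text
t: 17.32
eef_pos: [0.4245, 0.2048, 0.0103]
eef_rot: [0.0, 0.001, 1.0, 0.001]
ft_force: [-2.3, -1.5, 6.8]
gripper_width: 0.041
gripper_force: 24.3
```

Emit:
drive_tool(steps=[[-0.2,0,0,0,0],[-0.2,0,0,-0.1,0],[-0.2,0,0,-0.3,0],[-0.2,0,0,-0.5,0],[-0.2,0,0,-0.7,0],[-0.2,0,0,-0.9,0],[-0.2,0,0,-1,0],[-0.2,0,0,-1,0],[-0.2,0,0,-1,0]])

```text
t: 18.45
eef_pos: [0.4237, 0.2039, 0.3086]
eef_rot: [-0.0, 0.001, 1.0, -0.0]
ft_force: [-0.5, -0.3, -0.9]
gripper_width: 0.0408
gripper_force: 26.2
```

```bash
python3 -c "
from h import *
plan((.51,-.08,.31,115),(.674,-.136,.31,115))"
```

```text
t 18.45 tcp [0.4237 0.2039 0.3086] toolY 89.9 q7 0.95 tilt 0.001 F [-0.5 -0.3 -0.9] w 0.0408
(0.51, -0.08, 0.31, 115) [-0.29, -0.946, -0.005, -0.14] dist 0.297
(0.674, -0.136, 0.31, 115) [-0.837, -1.132, -0.005, -0.14] dist 0.422
```

Emit:
drive_tool(steps=[[-0.2,-0.06,-0.19,0,-0.03],[-0.2,-0.12,-0.38,0,-0.06],[-0.2,-0.18,-0.57,0,-0.1],[-0.2,-0.24,-0.76,0,-0.14],[-0.2,-0.3,-0.95,0,-0.14],[-0.2,-0.5,-1,0,-0.14],[-0.2,-0.7,-1,0,-0.14],[-0.2,-0.8,-1,0,-0.14],[-0.2,-0.8,-1,0,-0.14],[-0.2,-0.8,-1,0,-0.14]])

```text
t: 19.7
eef_pos: [0.6634, -0.0973, 0.3066]
eef_rot: [-0.002, -0.216, 0.976, -0.001]
ft_force: [0.0, 0.0, -0.4]
gripper_width: 0.0405
gripper_force: 26.2
```

```bash
python3 -c "
from h import *
plan((.674,-.136,.30,115),(.674,-.136,.0112,115))"
```

```text
t 19.70 tcp [ 0.6634 -0.0973  0.3066] toolY 115.0 q7 2.43 tilt 0.005 F [ 0.   0.  -0.4] w 0.0405
(0.674, -0.136, 0.3, 115) [0.022, -0.132, 0.022, -0.0] dist 0.041
(0.674, -0.136, 0.0112, 115) [0.018, -0.132, 0.985, -0.0] dist 0.298
```

Emit:
drive_tool(steps=[[-0.2,0.02,-0.132,0,0],[-0.2,0.02,-0.132,0.1,0],[-0.2,0.02,-0.132,0.3,0],[-0.2,0.02,-0.132,0.5,0],[-0.2,0.02,-0.132,0.7,0],[-0.2,0.02,-0.132,0.85,0],[-0.2,0.02,-0.132,0.94,0],[-0.2,0.02,-0.132,0.985,0],[-0.2,0.02,-0.132,0.985,0],[-0.2,0.02,-0.132,0.985,0]])

```text
t: 20.95
eef_pos: [0.6755, -0.1349, 0.0155]
eef_rot: [0.001, -0.217, 0.976, -0.0]
ft_force: [-0.5, -0.9, -0.4]
gripper_width: 0.0408
gripper_force: 26.2
```

```bash
python3 -c "
from h import *
plan((.674,-.136,.0105,115))"
```

```text
t 20.95 tcp [ 0.6755 -0.1349  0.0155] toolY 115.1 q7 2.61 tilt 0.002 F [-0.5 -0.9 -0.4] w 0.0408
(0.674, -0.136, 0.0105, 115) [0.006, -0.001, 0.017, 0.001] dist 0.005
```

Emit:
drive_tool(steps=[[-0.2,0.003,0,0.01,0.01],[-0.2,0.003,0,0.017,0.01],[-0.2,0.003,0,0.017,0.01],[-0.2,0.003,0,0.017,0.01]])

```text
t: 21.45
eef_pos: [0.6744, -0.1352, 0.0104]
eef_rot: [0.001, -0.202, 0.979, 0.0]
ft_force: [-4.0, 2.7, 12.2]
gripper_width: 0.0408
gripper_force: 27.3
```

Seated on the plate (contact felt). Release and rise.

Emit:
drive_tool(steps=[[1,0,0,-0.003,0],[1,0,0,-0.003,0],[1,0,0,-0.003,0],[1,0,0,-0.003,0],[1,0,0,-0.1,0],[1,0,0,-0.3,0],[1,0,0,-0.5,0],[1,0,0,-0.7,0],[1,0,0,-0.9,0],[1,0,0,-1,0],[1,0,0,-1,0]])

```text
t: 22.82
eef_pos: [0.6747, -0.1359, 0.3115]
eef_rot: [0.002, -0.202, 0.979, -0.001]
ft_force: [0.1, -0.0, -0.0]
gripper_width: 0.0852
gripper_force: 0.0
```

```bash
python3 - <<'E'
from h import *
from rig import status,get_image
s=status.get_state();g=get_image("wrist");T=tool(s);pickle.dump((g,T),open("pics/w7.pkl","wb"))
q=get_image("side");pickle.dump(q,open("pics/side2.pkl","wb"))
a=g["pixels"][180:480,100:500];b=cv2.resize(q["pixels"][190:400,100:310],(300,300))
cv2.imwrite("pics/w7.png",np.hstack([a,b])[...,::-1])
e=np.array([.9989,.0462]);n=np.array([-.0462,.9989])
O=np.array([.6231,.1621])
def W(x,y,z): return np.r_[O+x*e+y*n,z]
for th in(1.2,1.25,1.3,1.35):
  P=[W(.095-.202*np.cos(th)+.019*np.sin(th),.01+yy,.068+.202*np.sin(th)+.019*np.cos(th)) for yy in(-.035,0,.035)]
  print(th,np.round(P[1],4),np.round(proj(q,P),0).tolist(),np.round(proj(pickle.load(open("pics/top0.pkl","rb")),P),0).tolist())
plan((.56,.0,.33,92.6),(.55,.17,.35,92.6))
E
```

```text
1.2 [0.6621 0.1739 0.2632] [[209.0, 237.0], [197.0, 257.0], [184.0, 278.0]] [[209.0, 155.0], [187.0, 157.0], [164.0, 158.0]]
1.25 [0.6719 0.1744 0.2657] [[202.0, 234.0], [190.0, 254.0], [177.0, 274.0]] [[209.0, 149.0], [186.0, 150.0], [163.0, 151.0]]
1.3 [0.6818 0.1748 0.2677] [[196.0, 231.0], [183.0, 250.0], [170.0, 271.0]] [[208.0, 142.0], [185.0, 143.0], [163.0, 145.0]]
1.35 [0.6919 0.1753 0.2693] [[190.0, 228.0], [177.0, 248.0], [163.0, 268.0]] [[208.0, 135.0], [185.0, 137.0], [162.0, 138.0]]
t 22.93 tcp [ 0.6739 -0.135   0.3082] toolY 113.3 q7 2.45 tilt 0.000 F [0.2 0.7 0.2] w 0.0853
(0.56, 0.0, 0.33, 92.6) [0.171, 0.563, -0.073, 0.115] dist 0.178
(0.55, 0.17, 0.35, 92.6) [-0.023, 1.097, -0.139, 0.115] dist 0.332
```

View pics/w7.png

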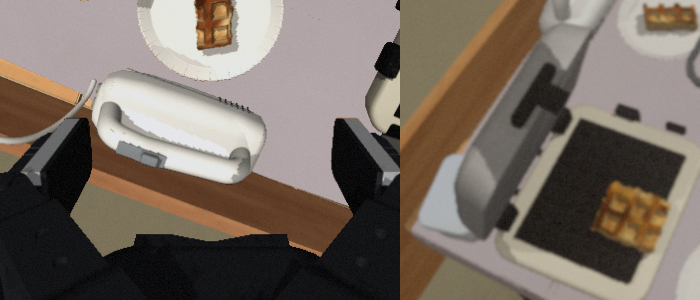

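```bash
cat >> h.py <<'E'
E_=np.array([.9989,.0462]);N_=np.array([-.0462,.9989]);O_=np.array([.6231,.1621])
def W(x,y,z): return np.r_[O_+x*E_+y*N_,z]
def lip(th,a=0,b=0,dy=0):
    "world point: lid_lip + a*f (to the lid's front) + b*n (face normal)"
    c,s=np.cos(th),np.sin(th);return W(.095-.202*c+.019*s-a*c+b*s,.01+dy,.068+.202*s+.019*c+a*s+b*c)
E
python3 - <<'E'
from h import *
t,s=[pickle.load(open(f"pics/{n}0.pkl","rb")) for n in("top","side")]
for th in(1.18,1.22,1.26,1.3):
    f=lambda g:[np.round(proj(g,[lip(th,.011,b)])[0],1).tolist() for b in(0,-.007,-.014)]
    print(th,"top",f(t),"side",f(s))
def dark(g,b):
    x0,y0,x1,y1=b;p=cv2.cvtColor(g["pixels"],cv2.COLOR_RGB2GRAY)[y0:y1,x0:x1];return p
p=dark(t,(160,140,215,172));print((p.min(1)).tolist()); print([int(v) for v in p[:,12]],[int(v) for v in p[:,42]])
plan((.56,.0,.33,92.6))
E
```

```text
1.18 top [[185.5, 160.5], [186.1, 165.1], [186.7, 169.6]] side [[200.4, 255.2], [204.9, 257.7], [209.5, 260.2]]
1.22 top [[184.9, 154.9], [185.5, 159.5], [186.1, 164.0]] side [[194.8, 252.4], [199.3, 254.8], [203.9, 257.3]]
1.26 top [[184.4, 149.2], [184.9, 153.8], [185.4, 158.4]] side [[189.1, 249.7], [193.7, 252.1], [198.3, 254.4]]
1.3 top [[183.9, 143.5], [184.3, 148.2], [184.8, 152.8]] side [[183.5, 247.1], [188.1, 249.4], [192.7, 251.7]]
[144, 153, 163, 169, 170, 169, 165, 147, 106, 53, 22, 16, 13, 14, 15, 15, 14, 15, 15, 15, 15, 16, 16, 17, 17, 17, 15, 12, 11, 11, 10, 9]
[151, 160, 167, 172, 176, 176, 176, 173, 166, 144, 100, 51, 20, 16, 19, 20, 19, 17, 24, 48, 93, 131, 145, 146, 154, 167, 147, 88, 33, 17, 14, 11] [166, 171, 173, 173, 173, 172, 168, 148, 106, 53, 22, 17, 17, 16, 17, 16, 21, 46, 92, 138, 154, 152, 158, 171, 154, 93, 34, 15, 15, 14, 12, 11]
t 22.93 tcp [ 0.6739 -0.135   0.3082] toolY 113.3 q7 2.45 tilt 0.000 F [0.2 0.7 0.2] w 0.0853
(0.56, 0.0, 0.33, 92.6) [0.171, 0.563, -0.073, 0.115] dist 0.178
```

Emit:
drive_tool(steps=[[-1,0.08,0.2,-0.1,0.04],[-1,0.15,0.38,-0.17,0.08],[-1,0.17,0.56,-0.17,0.115],[-1,0.1,0.75,-0.17,0.115],[-1,0,0.9,-0.17,0.115],[-1,-0.1,1,-0.17,0.115],[-1,-0.1,1,-0.17,0.115],[-1,-0.1,1,-0.17,0.115]])

```text
t: 23.92
eef_pos: [0.5826, 0.1515, 0.3586]
eef_rot: [-0.001, -0.022, 1.0, -0.001]
ft_force: [0.2, 0.2, -0.5]
gripper_width: 0.0002
gripper_force: 0.0
```

```bash
python3 - <<'E'
from h import *
def fing(th,dx=0,dz=0):
    p=lip(th,.022*np.cos(th)-.006,0,-.0015);p[:2]+=E_*(.011+dx);p[2]+=dz;return (*np.round(p,4),92.65)
plan(fing(1.257,.004,.07),fing(1.257,.004,.003))
E
```

```text
t 23.93 tcp [0.5826 0.1515 0.3586] toolY 92.5 q7 1.60 tilt 0.002 F [ 0.2  0.2 -0.5] w 0.0002
(np.float64(0.6881), np.float64(0.1736), np.float64(0.3368), 92.65) [-0.355, 0.058, 0.072, -0.001] dist 0.11
(np.float64(0.6881), np.float64(0.1736), np.float64(0.2698), 92.65) [-0.355, 0.059, 0.295, -0.001] dist 0.14
```

Emit:
drive_tool(steps=[[-1,-0.2,0.03,0,0],[-1,-0.355,0.058,0,0],[-1,-0.355,0.058,0.07,0],[-1,-0.355,0.058,0.15,0],[-1,-0.355,0.058,0.2,0],[-1,-0.355,0.058,0.24,0],[-1,-0.355,0.058,0.265,0],[-1,-0.355,0.058,0.28,0],[-1,-0.355,0.058,0.293,0],[-1,-0.355,0.058,0.293,0]])

```text
t: 25.18
eef_pos: [0.6885, 0.1746, 0.2718]
eef_rot: [-0.0, -0.023, 1.0, -0.0]
ft_force: [0.3, -0.6, 0.0]
gripper_width: -0.0001
gripper_force: 0.0
```

```bash
cat >> h.py <<'E'
def fing(th,dx=0,dz=0):
    p=lip(th,.022*np.cos(th)-.006,0,-.0015);p[:2]+=E_*(.011+dx);p[2]+=dz;return (*[round(float(v),4) for v in p],92.65)
E
python3 - <<'E'
from h import *
plan(*[fing(t) for t in(1.22,1.19,1.16,1.13,1.1)])
E
```

```text
t 25.18 tcp [0.6885 0.1746 0.2718] toolY 92.6 q7 1.68 tilt 0.000 F [ 0.3 -0.6  0. ] w -0.0001
(0.6765, 0.1731, 0.2657, 92.65) [0.04, -0.003, 0.02, -0.0] dist 0.014
(0.6704, 0.1728, 0.2646, 92.65) [0.061, -0.003, 0.024, -0.0] dist 0.02
(0.6643, 0.1725, 0.2633, 92.65) [0.081, -0.003, 0.028, -0.0] dist 0.026
(0.6582, 0.1722, 0.2619, 92.65) [0.101, -0.003, 0.033, -0.0] dist 0.032
(0.6522, 0.172, 0.2602, 92.65) [0.121, -0.003, 0.039, -0.0] dist 0.038
```

Emit:
drive_tool(steps=[[-1,0.02,0,0.015,0],[-1,0.04,0,0.018,0],[-1,0.06,0,0.022,0],[-1,0.08,0,0.026,0],[-1,0.1,0,0.031,0],[-1,0.12,0,0.037,0]])

```text
t: 25.92
eef_pos: [0.6522, 0.173, 0.2607]
eef_rot: [0.0, -0.023, 1.0, 0.0]
ft_force: [2.3, -0.5, -0.2]
gripper_width: -0.0001
gripper_force: 0.9
```

```bash
python3 - <<'E'
from h import *
plan(*[fing(t) for t in(1.1,1.05,1.0,.95,.9,.85,.8,.75)])
E
```

```text
t 25.93 tcp [0.6522 0.173  0.2607] toolY 92.6 q7 1.67 tilt 0.000 F [ 2.3 -0.5 -0.2] w -0.0001
(0.6522, 0.172, 0.2602, 92.65) [0.0, -0.003, 0.002, -0.0] dist 0.001
(0.6422, 0.1715, 0.257, 92.65) [0.033, -0.003, 0.012, -0.0] dist 0.011
(0.6324, 0.171, 0.2532, 92.65) [0.066, -0.004, 0.025, -0.0] dist 0.021
(0.6227, 0.1706, 0.2489, 92.65) [0.099, -0.003, 0.039, -0.0] dist 0.032
(0.6133, 0.1702, 0.2441, 92.65) [0.13, -0.003, 0.055, -0.0] dist 0.042
(0.6041, 0.1697, 0.2387, 92.65) [0.161, -0.004, 0.073, -0.0] dist 0.053
(0.5951, 0.1693, 0.2328, 92.65) [0.191, -0.004, 0.093, -0.0] dist 0.064
(0.5865, 0.1689, 0.2265, 92.65) [0.219, -0.004, 0.114, -0.0] dist 0.074
```

Fx = 2.3 N matches the stiff hinge, so the lid is following. Continue along the arc.

Emit:
drive_tool(steps=[[-1,0.016,0,0.006,0],[-1,0.033,0,0.012,0],[-1,0.05,0,0.018,0],[-1,0.066,0,0.025,0],[-1,0.083,0,0.032,0],[-1,0.099,0,0.039,0],[-1,0.115,0,0.047,0],[-1,0.13,0,0.055,0],[-1,0.146,0,0.064,0],[-1,0.161,0,0.073,0],[-1,0.161,0,0.073,0]])

```text
t: 27.3
eef_pos: [0.6037, 0.1709, 0.2385]
eef_rot: [-0.001, -0.023, 1.0, 0.0]
ft_force: [-0.3, 0.6, -0.3]
gripper_width: 0.0001
gripper_force: 0.0
```

```bash
python3 - <<'E'
from h import *
plan(*[fing(t) for t in(.85,.8,.75,.7)])
E
```

```text
t 27.30 tcp [0.6037 0.1709 0.2385] toolY 92.6 q7 1.65 tilt 0.001 F [-0.3  0.6 -0.3] w 0.0001
(0.6041, 0.1697, 0.2387, 92.65) [-0.001, -0.004, -0.001, -0.0] dist 0.001
(0.5951, 0.1693, 0.2328, 92.65) [0.029, -0.004, 0.019, -0.0] dist 0.01
(0.5865, 0.1689, 0.2265, 92.65) [0.058, -0.004, 0.04, -0.0] dist 0.021
(0.5782, 0.1685, 0.2196, 92.65) [0.085, -0.004, 0.063, -0.0] dist 0.032
```

```bash
python3 - <<'E'
from h import *
from rig import get_image
for n in("side","top"):
    g=get_image(n);pickle.dump(g,open(f"pics/{n}3.pkl","wb"));G=cv2.cvtColor(g["pixels"],cv2.COLOR_RGB2GRAY)
    for th in np.arange(.6,1.3,.05):
        r=[]
        for dy in(-.028,.028):   # along f through tip middle: on lip, and on the wall's/lid's outer shell
            r.append([int(G[tuple(np.clip(np.round(proj(g,[lip(th,a,b,dy)])[0][::-1]).astype(int),0,[479,639]))]) for a,b in((.011,-.007),(.011,-.012),(.008,0),(-.006,.02),(-.02,.026))])
        print(n,round(th,2),r,proj(g,[lip(th,.011,-.007)])[0].round().tolist())
E
```

```text
side 0.6 [[204, 207, 202, 206, 140], [114, 133, 54, 48, 114]] [274.0, 305.0]
side 0.65 [[206, 204, 205, 154, 54], [51, 54, 46, 51, 39]] [270.0, 301.0]
side 0.7 [[206, 206, 204, 56, 98], [52, 47, 48, 49, 165]] [265.0, 296.0]
side 0.75 [[190, 201, 112, 95, 94], [44, 49, 41, 67, 137]] [260.0, 292.0]
side 0.8 [[55, 118, 64, 90, 56], [51, 48, 49, 138, 136]] [254.0, 288.0]
side 0.85 [[59, 55, 66, 48, 48], [48, 54, 47, 137, 89]] [248.0, 284.0]
side 0.9 [[131, 52, 197, 48, 46], [45, 47, 135, 55, 93]] [242.0, 280.0]
side 0.95 [[187, 196, 51, 47, 48], [135, 116, 138, 112, 57]] [236.0, 276.0]
side 1.0 [[50, 50, 43, 52, 50], [126, 138, 53, 84, 127]] [229.0, 272.0]
side 1.05 [[55, 41, 46, 47, 48], [63, 53, 81, 134, 134]] [223.0, 268.0]
side 1.1 [[45, 52, 50, 47, 47], [111, 73, 99, 152, 194]] [216.0, 264.0]
side 1.15 [[44, 46, 43, 43, 46], [54, 102, 132, 193, 193]] [209.0, 260.0]
side 1.2 [[50, 42, 50, 46, 184], [136, 123, 171, 195, 196]] [202.0, 256.0]
side 1.25 [[48, 43, 53, 183, 147], [193, 145, 195, 194, 179]] [195.0, 253.0]
top 0.6 [[130, 125, 98, 99, 23], [15, 14, 13, 14, 20]] [199.0, 234.0]
[... 216 characters left out ...]
0.8 [[81, 77, 25, 55, 82], [16, 15, 15, 51, 36]] [194.0, 214.0]
top 0.85 [[17, 59, 15, 57, 50], [15, 15, 25, 35, 34]] [193.0, 208.0]
top 0.9 [[12, 18, 16, 78, 112], [41, 17, 69, 35, 34]] [192.0, 202.0]
top 0.95 [[21, 12, 61, 115, 105], [57, 129, 36, 35, 32]] [191.0, 196.0]
top 1.0 [[54, 61, 77, 106, 22], [36, 36, 35, 32, 31]] [190.0, 189.0]
top 1.05 [[78, 74, 107, 48, 102], [36, 36, 34, 31, 29]] [189.0, 183.0]
top 1.1 [[115, 91, 107, 104, 103], [34, 35, 33, 29, 28]] [188.0, 176.0]
top 1.15 [[106, 107, 81, 101, 101], [32, 33, 30, 27, 27]] [187.0, 169.0]
top 1.2 [[22, 101, 90, 99, 91], [28, 32, 24, 26, 44]] [186.0, 162.0]
top 1.25 [[104, 60, 101, 89, 151], [21, 26, 23, 22, 158]] [185.0, 155.0]
```

The top view's dark bar now sits at about 0.87 rad, so the lid followed. Continue to about 0.72.

Emit:
drive_tool(steps=[[-1,0.015,0,0.01,0],[-1,0.029,0,0.019,0],[-1,0.044,0,0.03,0],[-1,0.058,0,0.04,0],[-1,0.069,0,0.049,0],[-1,0.069,0,0.049,0],[-1,0.06,0,-0.1,0],[-1,0.06,0,-0.2,0],[1,0.3,0,-0.3,0],[1,0.5,0,-0.3,0],[1,0.6,0,-0.3,0],[1,0.6,0,-0.3,0]])

```text
t: 28.9
eef_pos: [0.4337, 0.164, 0.327]
eef_rot: [-0.009, -0.022, 1.0, -0.001]
ft_force: [0.0, 1.3, -0.9]
gripper_width: 0.0724
gripper_force: 0.0
```

```bash
python3 - <<'E'
from h import *
from rig import get_image,status
g=get_image("top");pickle.dump(g,open(f"pics/top4.pkl","wb"));cv2.imwrite("pics/top4.png",g["pixels"][...,::-1]);G=cv2.cvtColor(g["pixels"],cv2.COLOR_RGB2GRAY)
q=lambda g,G,P:[int(G[tuple(np.clip(np.round(v[::-1]).astype(int),0,[479,639]))]) for v in proj(g,P)]
for th in np.arange(.6,1.0,.02): print(round(th,2),[q(g,G,[lip(th,.011,-.007,dy) for dy in(-.045,-.03,-.02,0,.02,.03,.045)])])
s=status.get_state();w=get_image("wrist");pickle.dump((w,tool(s)),open("pics/w8.pkl","wb"))
plan()
E
```

```text
0.6 [[23, 132, 121, 15, 39, 14, 19]]
0.62 [[38, 119, 113, 15, 20, 16, 20]]
0.64 [[28, 104, 105, 16, 20, 14, 48]]
0.66 [[49, 95, 103, 17, 12, 14, 49]]
0.68 [[35, 109, 76, 16, 12, 14, 109]]
0.7 [[36, 117, 65, 16, 12, 14, 178]]
0.72 [[47, 61, 40, 15, 15, 12, 177]]
0.74 [[111, 17, 17, 15, 17, 15, 184]]
0.76 [[152, 18, 20, 15, 17, 18, 154]]
0.78 [[158, 15, 16, 15, 15, 17, 156]]
0.8 [[162, 12, 12, 12, 13, 49, 164]]
0.82 [[165, 52, 34, 57, 50, 107, 168]]
0.84 [[167, 152, 163, 154, 147, 167, 169]]
0.86 [[173, 173, 171, 170, 169, 171, 173]]
0.88 [[175, 177, 175, 175, 175, 175, 178]]
0.9 [[180, 180, 173, 178, 176, 179, 179]]
0.92 [[181, 179, 175, 178, 179, 178, 181]]
0.94 [[176, 178, 173, 180, 180, 178, 180]]
0.96 [[166, 160, 159, 167, 165, 169, 162]]
0.98 [[146, 145, 139, 145, 151, 148, 148]]
t 29.00 tcp [0.4321 0.164  0.3282] toolY 92.7 q7 0.93 tilt 0.022 F [-0.2 -0.5  0.2] w 0.0849
```

```bash
python3 - <<'E'
from h import *
g=pickle.load(open("pics/top4.pkl","rb"));G=cv2.cvtColor(g["pixels"],cv2.COLOR_RGB2GRAY).astype(np.float32)
S=lambda P:cv2.remap(G,*[a.astype(np.float32)[None] for a in proj(g,P).T],cv2.INTER_LINEAR)[0]
T=np.arange(.55,.9,.005)
for dy in(-.03,-.024,.024,.03):
    v=S([lip(t,.011,-.014,dy) for t in T]);d=v<50;k=np.flatnonzero(d);print("inner tip edge",dy,T[k].round(3)[[0,-1]] , v[::6].astype(int).tolist())
    v=S([lip(t,-.006,0,dy) for t in T]);k=np.flatnonzero(v<60);print(" outer root",T[k].round(3)[[0,-1]])
D=np.arange(-.06,.06,.001)
for t in(.70,.72,.74):
    v=S([lip(t,.011,-.004,d) for d in D]);k=D[v<80];print(t,k.min(),k.max())
E
```

```text
inner tip edge -0.03 [0.76 0.85] [92, 97, 111, 125, 103, 97, 117, 34, 18, 13, 36, 168]
 outer root [0.62 0.73]
inner tip edge -0.024 [0.75 0.85] [82, 97, 107, 102, 83, 83, 80, 20, 19, 12, 37, 162]
 outer root [0.615 0.73 ]
inner tip edge 0.024 [0.55 0.85] [18, 12, 10, 13, 15, 14, 15, 15, 18, 14, 39, 166]
 outer root [0.55 0.73]
inner tip edge 0.03 [0.55 0.83] [16, 15, 13, 15, 14, 13, 14, 13, 16, 30, 122, 169]
 outer root [0.55  0.725]
0.7 -0.06 0.04200000000000009
0.72 -0.06 0.04100000000000009
0.74 -0.035999999999999976 0.034000000000000086
```

```bash
cat >> h.py <<'E'
def grip(th,dz=0,dx=0):
    m=lip(th,.004,-.007,-.001);m[:2]+=E_*(-.008+dx);m[2]+=-.019+dz;return (*[round(float(v),4) for v in m],92.65)
E
python3 -c "
from h import *
plan(grip(.74,.08),grip(.74,.03),grip(.74))"
```

```text
t 29.00 tcp [0.4321 0.164  0.3282] toolY 92.7 q7 0.93 tilt 0.022 F [-0.2 -0.5  0.2] w 0.0849
(0.5657, 0.1685, 0.2768, 92.65) [-0.449, -0.008, 0.162, 0.001] dist 0.143
(0.5657, 0.1685, 0.2268, 92.65) [-0.452, -0.009, 0.329, 0.001] dist 0.168
(0.5657, 0.1685, 0.1968, 92.65) [-0.454, -0.01, 0.429, 0.001] dist 0.187
```

Emit:
drive_tool(steps=[[1,-0.15,-0.009,0.08,0],[1,-0.3,-0.009,0.12,0],[1,-0.4,-0.009,0.15,0],[1,-0.45,-0.009,0.162,0],[1,-0.45,-0.009,0.2,0],[1,-0.45,-0.009,0.25,0],[1,-0.45,-0.009,0.3,0],[1,-0.45,-0.009,0.32,0],[1,-0.45,-0.009,0.32,0]])

```text
t: 30.12
eef_pos: [0.567, 0.1679, 0.2287]
eef_rot: [-0.01, -0.023, 1.0, -0.001]
ft_force: [-0.3, 0.6, 0.4]
gripper_width: 0.0851
gripper_force: 0.0
```

```bash
python3 -c "
from h import *
plan(grip(.74,.01),grip(.74))"
```

```text
t 30.12 tcp [0.567  0.1679 0.2287] toolY 92.6 q7 1.60 tilt 0.019 F [-0.3  0.6  0.4] w 0.0851
(0.5657, 0.1685, 0.2068, 92.65) [0.003, 0.002, 0.073, -0.0] dist 0.022
(0.5657, 0.1685, 0.1968, 92.65) [0.002, 0.002, 0.106, -0.0] dist 0.032
```

Emit:
drive_tool(steps=[[1,0.002,0.002,0.03,0],[1,0.002,0.002,0.06,0],[1,0.002,0.002,0.085,0],[1,0.002,0.002,0.106,0],[1,0.002,0.002,0.106,0]])

```text
t: 30.75
eef_pos: [0.566, 0.1676, 0.1963]
eef_rot: [-0.01, -0.022, 1.0, -0.001]
ft_force: [-0.4, 0.2, -0.1]
gripper_width: 0.0855
gripper_force: 0.0
```

Emit:
drive_tool(steps=[[0.3,0,0,0,0],[0.3,0,0,0,0],[0.3,0,0,0,0],[0.3,0,0,0,0],[0.3,0,0,0,0]], newtons=25)

```text
t: 31.38
eef_pos: [0.5657, 0.1696, 0.1972]
eef_rot: [-0.01, -0.023, 1.0, 0.0]
ft_force: [-5.3, 4.5, 5.0]
gripper_width: 0.0697
gripper_force: 29.4
```

```bash
python3 -c "
from h import *
plan(*[grip(t) for t in(.74,.7,.65,.6,.55,.5,.45,.4)])"
```

```text
t 31.38 tcp [0.5657 0.1696 0.1972] toolY 92.7 q7 1.61 tilt 0.020 F [-5.3  4.5  5. ] w 0.0697
(0.5657, 0.1685, 0.1968, 92.65) [-0.0, -0.004, 0.001, 0.0] dist 0.001
(0.5599, 0.1682, 0.1909, 92.65) [0.019, -0.004, 0.021, 0.0] dist 0.009
(0.553, 0.1679, 0.1832, 92.65) [0.041, -0.004, 0.048, 0.0] dist 0.019
(0.5465, 0.1676, 0.1752, 92.65) [0.063, -0.004, 0.075, 0.0] dist 0.029
(0.5404, 0.1673, 0.1669, 92.65) [0.082, -0.004, 0.103, 0.0] dist 0.04
(0.5348, 0.167, 0.1583, 92.65) [0.101, -0.004, 0.132, 0.0] dist 0.05
(0.5295, 0.1668, 0.1494, 92.65) [0.118, -0.004, 0.162, 0.0] dist 0.06
(0.5247, 0.1666, 0.1403, 92.65) [0.133, -0.004, 0.192, 0.0] dist 0.07
```

Gripped the lip: 69.7 mm against the stated 70. Lower along the arc.

Emit:
drive_tool(steps=[[0.3,0.01,0,0.01,0],[0.3,0.019,0,0.021,0],[0.3,0.03,0,0.034,0],[0.3,0.041,0,0.048,0],[0.3,0.052,0,0.061,0],[0.3,0.063,0,0.075,0],[0.3,0.073,0,0.089,0],[0.3,0.082,0,0.103,0],[0.3,0.092,0,0.117,0],[0.3,0.101,0,0.132,0],[0.3,0.101,0,0.132,0]])

```text
t: 32.75
eef_pos: [0.535, 0.1681, 0.1577]
eef_rot: [-0.01, -0.023, 1.0, -0.0]
ft_force: [-0.3, 5.2, -4.5]
gripper_width: 0.069
gripper_force: 29.6
```

```bash
python3 -c "
from h import *
plan(*[grip(t) for t in(.5,.45,.4,.35,.3,.25,.2,.15)])"
```

```text
t 32.75 tcp [0.535  0.1681 0.1577] toolY 92.6 q7 1.60 tilt 0.019 F [-0.3  5.2 -4.5] w 0.0690
(0.5348, 0.167, 0.1583, 92.65) [0.001, -0.003, -0.002, -0.0] dist 0.001
(0.5295, 0.1668, 0.1494, 92.65) [0.018, -0.003, 0.028, -0.0] dist 0.01
(0.5247, 0.1666, 0.1403, 92.65) [0.033, -0.003, 0.059, -0.0] dist 0.02
(0.5204, 0.1664, 0.1309, 92.65) [0.047, -0.003, 0.09, -0.0] dist 0.031
(0.5165, 0.1662, 0.1213, 92.65) [0.059, -0.003, 0.122, -0.0] dist 0.041
(0.5132, 0.166, 0.1116, 92.65) [0.07, -0.003, 0.155, -0.0] dist 0.051
(0.5103, 0.1659, 0.1017, 92.65) [0.079, -0.003, 0.188, -0.0] dist 0.061
(0.5079, 0.1658, 0.0916, 92.65) [0.086, -0.003, 0.222, -0.0] dist 0.071
```

Holding the lid's weight (Fz −4.5 N). Lower to 0.25, then in finer steps.

Emit:
drive_tool(steps=[[0.3,0.009,0,0.014,0],[0.3,0.018,0,0.028,0],[0.3,0.026,0,0.043,0],[0.3,0.033,0,0.059,0],[0.3,0.04,0,0.074,0],[0.3,0.047,0,0.09,0],[0.3,0.053,0,0.106,0],[0.3,0.059,0,0.122,0],[0.3,0.065,0,0.138,0],[0.3,0.07,0,0.155,0],[0.3,0.07,0,0.155,0]])

```text
t: 34.12
eef_pos: [0.5133, 0.167, 0.1115]
eef_rot: [-0.009, -0.023, 1.0, -0.0]
ft_force: [2.2, 6.7, -6.8]
gripper_width: 0.0695
gripper_force: 30.0
```

```bash
python3 -c "
from h import *
plan(*[grip(t) for t in(.25,.22,.2,.18,.16,.14,.12,.1,.08)])"
```

```text
t 34.12 tcp [0.5133 0.167  0.1115] toolY 92.6 q7 1.61 tilt 0.019 F [ 2.2  6.7 -6.8] w 0.0695
(0.5132, 0.166, 0.1116, 92.65) [0.0, -0.003, -0.0, -0.0] dist 0.001
(0.5114, 0.1659, 0.1057, 92.65) [0.006, -0.003, 0.019, -0.0] dist 0.006
(0.5103, 0.1659, 0.1017, 92.65) [0.009, -0.003, 0.033, -0.0] dist 0.01
(0.5093, 0.1658, 0.0977, 92.65) [0.013, -0.003, 0.046, -0.0] dist 0.014
(0.5084, 0.1658, 0.0937, 92.65) [0.015, -0.003, 0.06, -0.0] dist 0.018
(0.5075, 0.1658, 0.0896, 92.65) [0.018, -0.003, 0.073, -0.0] dist 0.023
(0.5067, 0.1657, 0.0856, 92.65) [0.02, -0.003, 0.087, -0.0] dist 0.027
(0.506, 0.1657, 0.0815, 92.65) [0.023, -0.003, 0.1, -0.0] dist 0.031
(0.5054, 0.1657, 0.0774, 92.65) [0.024, -0.003, 0.114, -0.0] dist 0.035
```

Emit:
drive_tool(steps=[[0.3,0.003,0,0.01,0],[0.3,0.006,0,0.019,0],[0.3,0.008,0,0.026,0],[0.3,0.009,0,0.033,0],[0.3,0.009,0,0.033,0]])

```text
t: 34.75
eef_pos: [0.5104, 0.1669, 0.1019]
eef_rot: [-0.009, -0.023, 1.0, -0.0]
ft_force: [-1.7, 6.4, -2.9]
gripper_width: 0.0696
gripper_force: 30.2
```

Emit:
drive_tool(steps=[[0.3,0.002,0,0.007,0],[0.3,0.004,0,0.013,0],[0.3,0.004,0,0.013,0]])

```text
t: 35.12
eef_pos: [0.5094, 0.1668, 0.0982]
eef_rot: [-0.009, -0.023, 1.0, -0.0]
ft_force: [0.6, 5.9, -1.9]
gripper_width: 0.0691
gripper_force: 30.2
```

Emit:
drive_tool(steps=[[0.3,0.001,0,0.007,0],[0.3,0.002,0,0.013,0],[0.3,0.002,0,0.013,0]])

```text
t: 35.5
eef_pos: [0.5085, 0.1668, 0.0941]
eef_rot: [-0.009, -0.023, 1.0, -0.0]
ft_force: [-0.4, 5.9, -2.9]
gripper_width: 0.0696
gripper_force: 30.2
```

Emit:
drive_tool(steps=[[0.3,0.001,0,0.007,0],[0.3,0.002,0,0.013,0],[0.3,0.002,0,0.013,0]])

```text
t: 35.88
eef_pos: [0.5076, 0.1667, 0.0902]
eef_rot: [-0.01, -0.023, 1.0, -0.0]
ft_force: [-0.8, 7.0, -2.2]
gripper_width: 0.0692
gripper_force: 30.2
```

Emit:
drive_tool(steps=[[0.3,0.001,0,0.007,0],[0.3,0.002,0,0.013,0],[0.3,0.002,0,0.013,0]])

```text
t: 36.25
eef_pos: [0.5068, 0.1667, 0.0862]
eef_rot: [-0.01, -0.023, 1.0, -0.0]
ft_force: [-2.0, 6.0, -2.1]
gripper_width: 0.069
gripper_force: 30.2
```

Emit:
drive_tool(steps=[[0.3,0.001,0,0.006,0],[0.3,0.001,0,0.006,0]])

```text
t: 36.5
eef_pos: [0.5065, 0.1666, 0.0845]
eef_rot: [-0.01, -0.023, 1.0, -0.0]
ft_force: [-2.1, 6.0, -2.0]
gripper_width: 0.0692
gripper_force: 30.2
```

Emit:
drive_tool(steps=[[0.3,0.001,0,0.006,0],[0.3,0.001,0,0.006,0]])

```text
t: 36.75
eef_pos: [0.5062, 0.1667, 0.0827]
eef_rot: [-0.01, -0.023, 1.0, -0.0]
ft_force: [-1.1, 6.1, -1.5]
gripper_width: 0.0692
gripper_force: 30.2
```

Emit:
drive_tool(steps=[[0.3,0.001,0,0.006,0],[0.3,0.001,0,0.006,0]])

```text
t: 37.0
eef_pos: [0.5059, 0.1667, 0.0809]
eef_rot: [-0.01, -0.023, 1.0, -0.0]
ft_force: [-1.7, 6.3, -2.2]
gripper_width: 0.0691
gripper_force: 30.2
```

Emit:
drive_tool(steps=[[0.3,0.001,0,0.006,0],[0.3,0.001,0,0.006,0]])

```text
t: 37.25
eef_pos: [0.5056, 0.1666, 0.0791]
eef_rot: [-0.01, -0.023, 1.0, -0.0]
ft_force: [-1.9, 6.3, -3.1]
gripper_width: 0.0693
gripper_force: 30.2
```

Emit:
drive_tool(steps=[[0.3,0.001,0,0.006,0],[0.3,0.001,0,0.006,0]])

```text
t: 37.5
eef_pos: [0.5055, 0.1666, 0.0782]
eef_rot: [-0.01, -0.023, 1.0, 0.0]
ft_force: [-6.2, 5.0, 11.1]
gripper_width: 0.0693
gripper_force: 31.4
```

```bash
python3 - <<'E'
from h import *
from rig import get_image
g=get_image("side");pickle.dump(g,open("pics/side5.pkl","wb"))
plan(grip(.08),grip(.06))
E
```

```text
t 37.55 tcp [0.5055 0.1666 0.0782] toolY 92.6 q7 1.64 tilt 0.019 F [-5.2  5.4 11.5] w 0.0695
(0.5054, 0.1657, 0.0774, 92.65) [0.0, -0.003, 0.003, -0.0] dist 0.001
(0.5049, 0.1656, 0.0733, 92.65) [0.002, -0.003, 0.016, -0.0] dist 0.005
```

Contact with the piece: Fz jumped to +11 N at about 0.083 rad, inside the stated range. Release and back off.

Emit:
drive_tool(steps=[[0.3,0,0,-0.004,0],[1,0,0,-0.004,0],[1,0,0,-0.004,0],[1,0,0,-0.004,0],[1,0,0,-0.004,0],[1,0,0,-0.1,0],[1,0,0,-0.2,0],[1,0.05,0,-0.35,0],[1,0.2,0,-0.5,0],[1,0.2,0,-0.5,0]])

```text
t: 38.8
eef_pos: [0.4503, 0.1639, 0.2244]
eef_rot: [-0.013, -0.023, 1.0, -0.002]
ft_force: [-1.4, 1.0, -0.6]
gripper_width: 0.0854
gripper_force: 0.0
```

```bash
python3 - <<'E'
from h import *
from rig import get_image,status
plan()
g=get_image("top");pickle.dump(g,open("pics/top6.pkl","wb"));t0=pickle.load(open("pics/top0.pkl","rb"))
# kiwi and plate check: image change near kiwi, narrow box on plate, lid lip position
d=np.abs(g["pixels"].astype(int)-t0["pixels"]).mean(2);print("kiwi change",d[150:210,424:486].mean(),"ref",d[300:340,640-60:640].mean())
print("narrow",fitbox([(g,brown(g,(345,140,405,205)),None)],(.084,.048,.026),.008,(.676,-.135,(.2,.45,.7))))
G=cv2.cvtColor(g["pixels"],cv2.COLOR_RGB2GRAY).astype(np.float32)
# lip darkness along iron x at its height
for x in np.arange(-.13,-.07,.004): print(round(x,3),[int(G[tuple(np.round(proj(g,[W(x,y,.103)])[0][::-1]).astype(int))]) for y in(-.02,.01,.035,.06)],end=" ")
E
```

```text
t 38.80 tcp [0.4503 0.1639 0.2244] toolY 92.7 q7 1.10 tilt 0.027 F [-1.4  1.  -0.6] w 0.0854
kiwi change 2.0298387096774193 ref 2.0077777777777777
narrow (array([ 0.67599469, -0.13247664,  0.20838019]), np.float64(0.37110423116615066))
-0.13 [174, 184, 211, 22] -0.126 [174, 139, 182, 22] -0.122 [174, 30, 174, 25] -0.118 [139, 15, 137, 39] -0.114 [32, 16, 28, 91] -0.11 [17, 19, 12, 159] -0.106 [19, 19, 13, 163] -0.102 [18, 18, 10, 137] -0.098 [40, 38, 27, 71] -0.094 [109, 108, 69, 82] -0.09 [137, 136, 77, 100] -0.086 [155, 156, 89, 94] -0.082 [173, 175, 113, 103] -0.078 [177, 175, 148, 108] -0.074 [181, 175, 180, 111]
```

The lip lies where the shut lid puts it, the bowl's image is unchanged, the narrow piece is on the plate, and the gripper is clear.

```bash
python3 -c "
from rig import ctrl
print(ctrl.close_job())"
```

```text
the job is handed in; nothing more can be done
None
```

The pieces are swapped and the lid rests on the wide piece at about 0.08 rad, the bottom of the expected range; the bowl did not move, and I handed the job in at about 39 s without being told the verdict.

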